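Slide the weight plate home under the wire riser

TASK

Slide the black rubber weight plate across the shelf, without lifting or tipping it, into the mouth of the low wire riser and on until you feel it press the sprung buffer inside back by about 10 mm; do not ram the buffer against the end of its travel. Then ease off slowly so that the plate stays wholly under the riser and still leaning against the buffer, so it cannot rattle when the door bangs. Leave the other things on the shelf where they are.

Things in the scene. Friction and masses are not known exactly. Their poses are not given: they have to be found in the camera images.
- plate: the weight plate: black rubber disc lying flat, 120 mm diameter, 28 mm thick, with a steel-rimmed bore only marked, not open; 0.55 to 0.9 kg. Too wide to grasp. Origin at the centre of its underside, z up. Sliding it on the table takes about 2 to 5 N, different each time.
- riser: low riser of steel wire, fixed to the table: flat grid 180 mm wide, 212 mm deep on four thin legs. Origin on the table at the middle of its open mouth (front edge); +y points level into the bay, x across, z up. Two 8 mm wire guides, 14 mm up, narrow the bay from 168 mm clear at the mouth to 138 mm 30 mm inside. The bay's floor is the table.
- front_wire (a point): middle of the riser's front wire (5 mm thick), 70 mm above the table; the wire grid lies 67 to 73 mm high, nothing stands on it. It stops upright fingers before the plate is home: the fingers must slant in below it, leaning back out of the mouth by 30 to 45 degrees.
- buffer: housing of the sprung buffer at the closed end of the riser, fixed to it: black bar 180 x 12 x 30 mm, origin on the table below its middle, 205 mm inside the mouth. A rubber pad, 70 mm wide, 8 to 28 mm above the table, stands out from it towards the mouth. The plate must end leaning on this pad.
- pad_zone (a point): middle of the zone (131 mm inside the mouth) where the pad's free face lies: its setting is not reported and differs by up to 7 mm either way, so find it by feel. Spring 0.8 N per mm, 15 mm travel, then a hard stop. 10 mm is 8 N on top of the sliding friction; over 18 N is ramming. Let go fast and it throws the plate off; ease off at about 10 mm/s.
- kettlebell: purple kettlebell, 140 mm wide, 207 mm high, 4 kg; origin at the centre of its underside. Leave it alone.
- grip_trainer: black hand gripper (grip trainer) lying flat, two 26 mm thick handles joined by a steel spring, about 140 x 116 mm; origin on the table between the handles. Leave it alone.
- jar: glass jar with an aluminium lid, 72 mm diameter, 100 mm high; origin at the centre of its underside. Leave it alone.
- coaster: round white ceramic coaster, 100 mm diameter, only 9 mm thick, no hole; origin at the centre of its underside (not the weight plate). Leave it alone.
- flask: upright metal drinking flask, 68 mm diameter, 200 mm high; origin at the centre of its underside. Leave it alone.
- stopwatch: round grey stopwatch lying flat, 56 mm diameter, 14 mm thick; origin at the centre of its underside. Leave it alone.
Mind the look-alikes: they are no part of the job. What is shaped like the plate but blue or green is not meant.

How it is judged (in metres and radians):
On the way, in this order (a step that is already met when the one before it is completed fails the run):
1. the plate is slid at least half-way into the riser's mouth (y of plate in the frame of riser above 0 m and x of plate in the frame of riser between -0.03 and 0.03 m), for 0.1 s.
2. the plate presses the buffer with more than 4.5 N (pad in by about 6 mm) (contact force between plate and buffer above 4.5 N), for 0.2 s.
At the end, for the whole second after the job is handed in: The plate lies flat and still on the table, wholly inside the riser's mouth (centre at least 60 mm inside, within 20 mm of the middle line), and still leans on the buffer pad (more than 0.3 N), after having pressed it with more than 4.5 N; the bystanders are where they were (contact force between plate and buffer above 0.3 N and y of plate in the frame of riser above 0.06 m and x of plate in the frame of riser between -0.02 and 0.02 m and height (world z) of plate below 0.006 m and angle between plate's own z axis and vertical below 0.06 rad and linear speed of plate below 0.01 m/s); the robot touches nothing.
It fails at once if the buffer is rammed (more than 18 N on it) (contact force between plate and buffer above 18 N).
It fails at once if the plate is lifted by more than 12 mm or tipped (height (world z) of plate above 0.012 m or angle between plate's own z axis and vertical above 0.25 rad).
It fails at once if one of the other loose things is moved by more than 20 mm (distance of any of kettlebell, grip_trainer, jar, coaster, flask, stopwatch from where it was at the start of the episode above 0.02 m).
It also fails if it takes over 72 s, if anything falls off the work surface, if the arm or the gripper's body presses on something with over 40 N, if the wrist force passes 120 N, or if a joint passes its speed limit or range.

ROBOT

A 6-joint arm with a two-finger parallel gripper is mounted at the origin on the work surface. World frame = base frame: x ahead of the robot, y to its left, z up, the work surface at z = 0. Lengths are in m, angles in degrees, forces in N, time in s.
With the tool pointing down it reaches from about 0.25 to 0.725 m from the base axis. Payload 9.7 kg.
Tool frame: the origin (TCP) lies at the very end of the fingers, on their centre line; the grasp point (between the pads) lies 19 mm behind it; y points along the fingers, x is the direction in which the jaws open and shut, and the axes are right-handed (so a half turn about y gives the same grasp; the last joint's range is limited). The gripper opens to 85 mm and grips with 20 to 120 N. Pads are 22 mm wide; open, the fingers measure 114 mm over their backs; the gripper's body (76 mm by 85 mm) begins 54 mm behind the grasp point. The pads swing forward as they close: fully open they stand 13 mm farther back than shut.
Start: joints at [-73.74, 4.979, 10.078, 95.1, 0, 90], TCP at [0.154, -0.528, 0.231] pointing down, gripper open.
Joint ranges: [-179.16, 179.16], [-48.56, 103.87], [-65.8, 70.77], [-126.05, 130.52], [-82.76, 87.17], [-180, 180]. Speed limits (degrees/s): [127.2, 127.2, 147.25, 180, 180, 180].

INTERFACE

Orientations are given as [roll, pitch, yaw] about the fixed x, y, z axes, in that order (R = Rz(yaw) Ry(pitch) Rx(roll)).
In Python, from workcell import bot gives the robot as it stands.
- The arm moves only by the shell command python3 -m jog 'ROWS' [FORCE]. ROWS is JSON, a list of rows, each a list of 7 numbers: the closure, from 0 (fully open) to 1 (shut), then the shift along the world's x, y, z in units of 25 mm (1.0 is 25 mm), then the turn, a rotation vector about the world's x, y, z in units of 5 degrees (1.0 is 5 degrees). A call has 1 to 5 rows; each row is the pose to reach, as a shift and turn from the pose commanded when the call began; what a row does not reach only later rows make up. A row lasts 1/10 s, in which the tool goes at most 50 mm and 8.59 degrees, less where a joint would pass 70% of its speed; a pose out of reach is approached as far as the arm can. A call with a gripper value outside its range is refused whole. The fingers move at their own pace and stop on an object; FORCE is the grip in N (left out, the last holds). Time passes only in rows, so rows that repeat a pose let the fingers close. It gives the time, the measured TCP pose, the force and the opening at its end, in the units of the state.
- bot.get_obs(): the state, without advancing time (a new reading comes with each control period).
- bot.camera(name): name is "side" or "top" or "wrist"; returns (picture, depth): 384x512x3 uint8, red, green, blue; 384x512 float32, m along the optical axis (not along the pixel's ray), 0 where there is no reading.
- bot.camera_model(name): a dict with "fx", "fy", "cx", "cy" (pixels), "k1" (the pictures are not rectified: a ray, as slopes to the right and down, at radius r is drawn at 1 + k1 r^2 times it, then the intrinsics apply), "rvec" (rotation vector, rad) and "tvec" (3), from world to camera coordinates, as OpenCV has them; the wrist camera has in their place "tool_from_camera" (4x4, takes a point from camera to tool coordinates, whose origin is the TCP and whose axes are the tool frame's). Camera axes: x right, y down, z forward; pixel columns grow to the right and rows downward; lengths in m; the calibration is good to about 2 mm. A picture is of the moment at which its call begins: read the wrist's pose just before it. camera_model takes no time and is no camera call.
- bot.job_done(): hands the job in, once; it reports no verdict.
Trained networks look in the newest picture that a camera, given by its name, has taken for a name from the list of things; names that differ only in an ending like _2 or _b are one class to them, and where a whole thing is asked for, a point or a joint stands for the part that bears it (a point fixed in the world has none). Each returns a list of dicts, best first, with "conf" (0 to 1); they miss things now and then, are a little off and sometimes report something else, mostly with a low value. They report only what shows in the picture. A call takes as long as a camera call. They do not tell look-alikes from the thing itself.
- bot.regions_of(camera, label): "pixels" (384x512 bool, what is visible of it) and "point" ([row, column] in pixels, amid what is visible of it).
The state is a dict: "time": time; "q": joint angles; "qd": joint speeds; "joint_efforts": joint torques, N m; "ee_pos": TCP position; "tcp_rot": TCP orientation; "wrist_force": force on the tool from outside, world axes, zero at the start; "torque": the same for the moment, N m; "opening": finger opening in m.
Only numpy, scipy, OpenCV 4.12 (cv2) and the standard library are available. Lean on these libraries where they do the work, as an engineer would, in place of code of your own. Each camera call takes 0.05 s, during which the arm holds its last target. There are 200 camera calls.

## Working session

There is one attempt and no reset: what is moved stays moved. The work goes in short steps, Python scripts to look and compute and a shell command to move; the robot and the scene stay as the last step left them, time stands still between calls to the robot, and variables do not carry over. Pictures are saved under pics/ and viewed, about 8 in all and at most 12, crops included, and the job is handed in when it is done.

```bash
mkdir -p pics; ls; cat > h.py <<'E'
import numpy as np, cv2
from workcell import bot
def pts(cam, depth, mask):
    m=bot.camera_model(cam)
    v,u=np.nonzero(mask&(depth>0)); z=depth[v,u]
    K=np.array([[m['fx'],0,m['cx']],[0,m['fy'],m['cy']],[0,0,1.]])
    p=cv2.undistortPoints(np.stack([u,v],1).astype(float)[:,None],K,np.array([m['k1'],0,0,0.]))[:,0]
    c=np.c_[p*z[:,None],z]
    R=cv2.Rodrigues(np.array(m['rvec'],float))[0]
    return (c-np.array(m['tvec']))@R
E
python3 - <<'E'
from h import *
o=bot.get_obs(); print(o)
ims=[]
for c in ['top','side']:
    im,d=bot.camera(c); cv2.imwrite(f'pics/{c}0.png',im[...,::-1]); np.save(f'{c}0.npy',d)
    for l in ['plate','riser','buffer','kettlebell','grip_trainer','jar','coaster','flask','stopwatch']:
        for r in bot.regions_of(c,l)[:3]:
            P=pts(c,d,r['pixels'])
            if len(P): print(c,l,round(r['conf'],2),np.round(r['point']),len(P),np.round(np.median(P,0),3),np.round(np.percentile(P,3,axis=0),3),np.round(np.percentile(P,97,axis=0),3))
E
```

```text
pics
{'time': 0.0, 'q': array([-7.37400922e+01,  5.01167066e+00,  1.00331665e+01,  9.50986467e+01,
       -2.07559076e-03,  9.00024277e+01]), 'qd': array([ 0.10251365, -0.00577019, -0.04845286,  0.02506642, -0.03044007,
       -0.04724383]), 'joint_efforts': array([-6.57541641e-04, -5.20393932e+01,  4.64794886e+01,  1.63213816e-02,
       -1.79579052e-05,  3.19165827e-05]), 'ee_pos': array([ 0.15392304, -0.52778318,  0.23056606]), 'tcp_rot': array([-9.00020789e+01,  7.71507349e-02, -7.37425199e+01]), 'wrist_force': array([-0.65863498, -0.07407313,  0.51729882]), 'torque': array([ 0.01037467,  0.01043788, -0.01834722]), 'opening': 0.0853655846572275}
top plate 0.94 [184. 298.] 1090 [ 0.587 -0.132  0.028] [ 0.536 -0.183  0.023] [ 0.641 -0.081  0.033]
top riser 0.57 [196. 189.] 1759 [0.557 0.219 0.07 ] [ 0.463  0.084 -0.   ] [0.658 0.301 0.076]
top buffer 0.93 [198. 169.] 458 [0.544 0.279 0.033] [0.468 0.21  0.001] [0.623 0.3   0.074]
top kettlebell 0.87 [178. 109.] 1938 [0.604 0.426 0.117] [0.554 0.385 0.043] [0.661 0.48  0.208]
top kettlebell 0.15 [200. 166.] 416 [0.548 0.279 0.032] [
[... 1229 characters left out ...]
ttlebell 0.96 [299. 186.] 4028 [0.598 0.485 0.102] [0.549 0.42  0.035] [0.659 0.515 0.205]
side grip_trainer 0.82 [158. 324.] 309 [ 0.446 -0.387  0.022] [ 0.376 -0.452  0.006] [ 0.48  -0.32   0.029]
side jar 0.77 [140. 290.] 471 [ 0.573 -0.445  0.063] [ 0.547 -0.486  0.01 ] [ 0.605 -0.432  0.102]
side coaster 0.8 [198. 210.] 493 [ 0.732 -0.029  0.008] [ 0.689 -0.077  0.003] [0.776 0.017 0.012]
side flask 0.62 [137. 253.] 871 [ 0.681 -0.333  0.092] [ 0.654 -0.362  0.004] [ 0.716 -0.32   0.198]
side flask 0.47 [138. 289.] 504 [ 0.577 -0.445  0.061] [ 0.548 -0.486  0.006] [ 0.61  -0.432  0.102]
side stopwatch 0.63 [217. 315.] 219 [ 0.391 -0.019  0.014] [ 0.366 -0.05   0.002] [0.416 0.001 0.017]
```

```bash
python3 - <<'E'
from h import *
im=cv2.imread('pics/top0.png'); cv2.imwrite('pics/topc.png',cv2.resize(im[90:290,70:450],None,fx=2.1,fy=2.1,interpolation=3))
d=np.load('top0.npy'); a=np.ones_like(d,bool); P=pts('top',d,a)
# plate top, circle fit
s=P[(abs(P[:,2]-.028)<.006)&(np.hypot(P[:,0]-.587,P[:,1]+.132)<.08)]
c,r=cv2.minEnclosingCircle(s[:,:2].astype(np.float32)*1000);print('plate',c,r)
for n in ['top','side']:
    d=np.load(n+'0.npy');P=pts(n,d,np.ones_like(d,bool))
    g=P[(abs(P[:,2]-.07)<.008)&(P[:,1]>.05)&(P[:,1]<.34)&(abs(P[:,0]-.56)<.14)]
    print(n,len(g),cv2.minAreaRect(g[:,:2].astype(np.float32)*1000))
    print(cv2.boxPoints(cv2.minAreaRect(g[:,:2].astype(np.float32)*1000)))
E
```

```text
plate (589.0006713867188, -133.2238006591797) 59.79393768310547
top 1151 ((560.9444580078125, 186.88650512695312), (186.8472137451172, 216.96865844726562), 9.732284545898438)
[[450.52667  278.01678 ]
 [487.20404   64.17067 ]
 [671.36224   95.756226]
 [634.6849   309.60236 ]]
side 1424 ((558.4326782226562, 188.36306762695312), (187.22286987304688, 219.03794860839844), 9.801673889160156)
[[447.54333 280.34714]
 [484.83203  64.5065 ]
 [669.322    96.379  ]
 [632.0333  312.21964]]
```

View pics/topc.png

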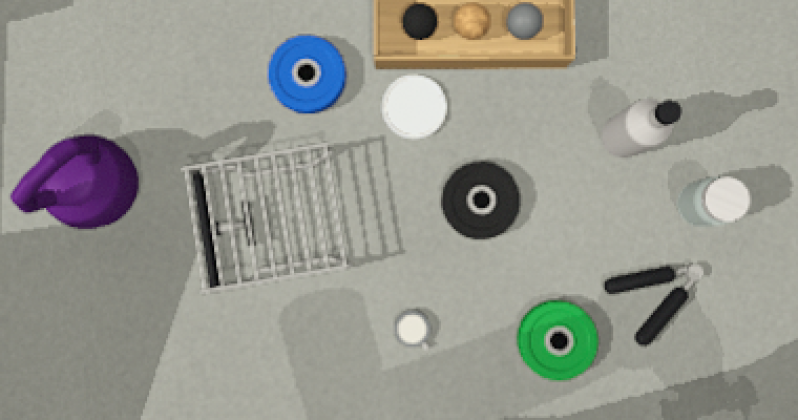

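View pics/side0.png

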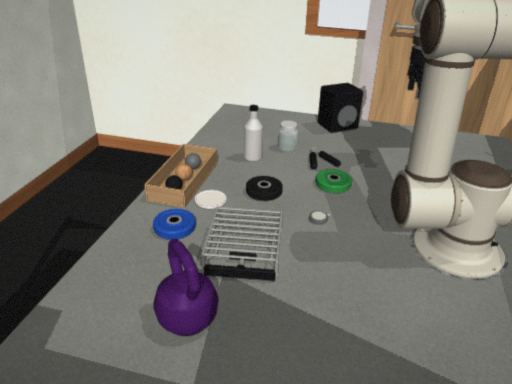

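The crop shows the black plate at (481,200), with the riser mouth facing it from the left (right edge of the grid at x≈345). The blue and green discs are decoys. In world coordinates the plate is at (0.589, -0.133), the mouth at about (0.578, 0.083), and the riser is yawed about 9.75°. In the riser frame that puts the plate at (-25, -215) mm.

I'll push upright first because the flask is close, then lean the fingers near the mouth.

```bash
python3 -m jog '[[0.4,1.5,1,0,0,0,1.4],[0.4,3,2,0,0,0,2.8],[0.4,4.5,3,0,0,0,4.2],[0.4,6,4,0,0,0,5.6],[0.4,7.5,5,0,0,0,7]]'; python3 -m jog '[[0.4,1.5,1,0,0,0,1.4],[0.4,3,2,0,0,0,2.8],[0.4,4.5,3,0,0,0,4.2],[0.4,6,4,0,0,0,5.6],[0.4,7.5,5,0,0,0,7]]'
```

```text
time: 1.5
ee_pos: [0.3428, -0.4018, 0.2315]
tcp_rot: [-90.0, -0.0, -38.5]
wrist_force: [0.8, -1.4, -0.2]
opening: 0.051
time: 2.0
ee_pos: [0.5304, -0.2767, 0.2314]
tcp_rot: [-90.0, -0.0, -3.4]
wrist_force: [0.5, -0.5, -0.0]
opening: 0.0509
```

```bash
python3 -m jog '[[0.4,1.5,1.2,0,0,0,1.3],[0.4,2.95,2.4,0,0,0,2.63],[0.4,2.95,2.4,-2,0,0,2.63],[0.4,2.95,2.4,-4,0,0,2.63],[0.4,2.95,2.4,-4,0,0,2.63]]'; python3 - <<'E'
from h import *
o=bot.get_obs(); print(o['ee_pos'],o['tcp_rot'],o['q'])
im,d=bot.camera('wrist'); im2,d2=bot.camera('side')
cv2.imwrite('pics/w1.png',np.hstack([im[...,::-1],im2[...,::-1]])[:, :][::1].copy()) 
i=cv2.imread('pics/w1.png'); cv2.imwrite('pics/w1.png',cv2.resize(i,(800,300)))
E
```

```text
time: 2.5
ee_pos: [0.5989, -0.216, 0.1224]
tcp_rot: [-89.6, 0.7, 9.5]
wrist_force: [-0.9, 0.2, -0.8]
opening: 0.0514
[ 0.59887336 -0.21604391  0.12244307] [-89.60283979   0.70898171   9.45914119] [-1.98366974e+01  1.69938550e+01  1.19053554e+01  8.57241400e+01
 -5.38554350e-04  6.07066225e+01]
```

View pics/w1.png

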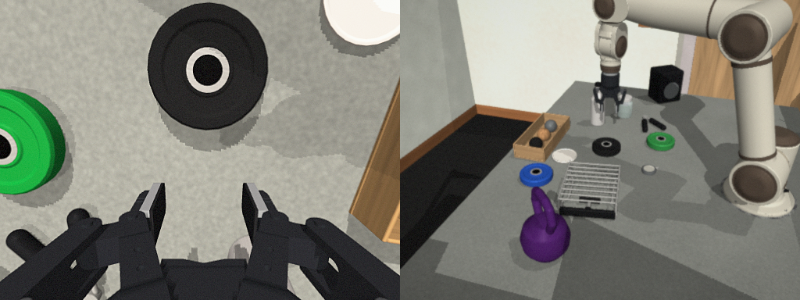

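The wrist view shows the plate centred ahead of the fingers. Next I descend behind it.

```bash
python3 -m jog '[[0.4,0,0,-1.5,0,0,0],[0.4,0,0,-3,0,0,0],[0.4,0,0,-4,0,0,0],[0.4,0,0,-4.4,0,0,0],[0.4,0,0,-4.6,0,0,0]]';python3 -m jog '[[0.4,0,0,0,0,0,0],[0.4,0,0,0,0,0,0]]'
```

```text
time: 3.1
ee_pos: [0.6042, -0.2189, 0.0189]
tcp_rot: [-90.1, -0.2, 9.4]
wrist_force: [0.3, -0.5, 1.0]
opening: 0.0514
time: 3.3
ee_pos: [0.604, -0.2185, 0.0187]
tcp_rot: [-90.1, -0.2, 9.4]
wrist_force: [0.4, 0.1, -0.1]
opening: 0.0513
```

```bash
python3 -m jog '[[0.4,-0.05,0.2,-0.2,0,0,0],[0.4,-0.09,0.5,-0.22,0,0,0],[0.4,-0.13,0.8,-0.22,0,0,0],[0.4,-0.13,1,-0.22,0,0,0],[0.4,-0.13,1.2,-0.22,0,0,0]]';for i in 1 2; do python3 -m jog '[[0.4,0.01,0.3,0,0,0,0],[0.4,0.02,0.6,0,0,0,0],[0.4,0.03,0.9,0,0,0,0],[0.4,0.04,1.2,0,0,0,0],[0.4,0.05,1.5,0,0,0,0]]'; done
```

```text
time: 3.8
ee_pos: [0.5994, -0.1876, 0.0109]
tcp_rot: [-90.0, 0.0, 9.4]
wrist_force: [0.2, -2.4, -0.2]
opening: 0.0513
time: 4.3
ee_pos: [0.6008, -0.1499, 0.0109]
tcp_rot: [-90.0, -0.0, 9.4]
wrist_force: [-0.2, -2.7, 0.2]
opening: 0.0516
time: 4.8
ee_pos: [0.602, -0.1124, 0.0108]
tcp_rot: [-90.0, -0.0, 9.4]
wrist_force: [0.1, -3.3, -0.1]
opening: 0.0512
```

```bash
python3 -m jog '[[0.4,0.02,0.3,0,0,0,0],[0.4,0.04,0.6,0,0,0,0],[0.4,0.06,0.9,0,0,0,0],[0.4,0.09,1.2,0,0,0,0],[0.4,0.11,1.5,0,0,0,0]]';python3 -m jog '[[0.4,0.02,-0.1,0,0,0,0],[0.4,0.1,-0.6,0.3,0,0,0],[0.4,0.2,-1.2,0.6,0,0,0],[0.4,0.2,-1.2,0.6,1.5,0.25,0],[0.4,0.2,-1.2,0.6,3,0.5,0]]';python3 -m jog '[[0.4,0,0,0,1.2,0.21,0],[0.4,0,0,0,2.4,0.42,0],[0.4,0,0,0,3.6,0.62,0],[0.4,0,0,0,4.8,0.83,0],[0.4,0,0,0,5.9,1.01,0]]';python3 -m jog '[[0.4,0,0,0,0,0,0],[0.4,0,0,0,0,0,0]]'
python3 - <<'E'
from h import *
o=bot.get_obs(); print(o['q'])
R=np.array([.9856,.169]),np.array([-.169,.9856])
im,d=bot.camera('top'); cv2.imwrite('pics/top2.png',cv2.resize(im[110:280,100:400,::-1],None,fx=2.6,fy=2.6))
for r in bot.regions_of('top','plate')[:3]:
    P=pts('top',d,r['pixels'])
    if not len(P): continue
    s=P[abs(P[:,2]-.028)<.006]; c,rr=cv2.minEnclosingCircle(s[:,:2].astype(np.float32)*1000)
    D=np.array(c)-[577.7,83]; print(r['conf'],c,rr,D@R[0],D@R[1])
im,d=bot.camera('side'); cv2.imwrite('pics/side2.png',cv2.resize(im[60:320,100:420,::-1],None,fx=2.2,fy=2.2))
E
```

```text
time: 5.3
ee_pos: [0.6048, -0.0749, 0.0108]
tcp_rot: [-90.0, -0.0, 9.4]
wrist_force: [0.1, -3.0, 1.0]
opening: 0.0514
time: 5.8
ee_pos: [0.6109, -0.1065, 0.0283]
tcp_rot: [-74.6, -0.2, 9.4]
wrist_force: [0.9, 0.2, -0.4]
opening: 0.0512
time: 6.3
ee_pos: [0.6104, -0.1079, 0.0267]
tcp_rot: [-44.7, -0.0, 9.3]
wrist_force: [-1.1, 0.5, -0.1]
opening: 0.0512
time: 6.5
ee_pos: [0.6099, -0.107, 0.0251]
tcp_rot: [-45.0, 0.2, 9.4]
wrist_force: [0.1, 0.5, -0.0]
opening: 0.0511
[-25.42160029  41.56068092  23.94669245 102.22503505  35.42302086
  45.56715782]
0.78 (394.7221984863281, -210.74478149414062) 44.231380462646484 -229.98578924438482 -258.59160818481445
0.6 (596.1030883789062, -10.536371231079102) 59.71982955932617 2.3304371681975877 -95.29956942138672
0.59 (783.7033081054688, 132.56777954101562) 60.153465270996094 211.4138152111816 14.039444445800788
```

View pics/top2.png

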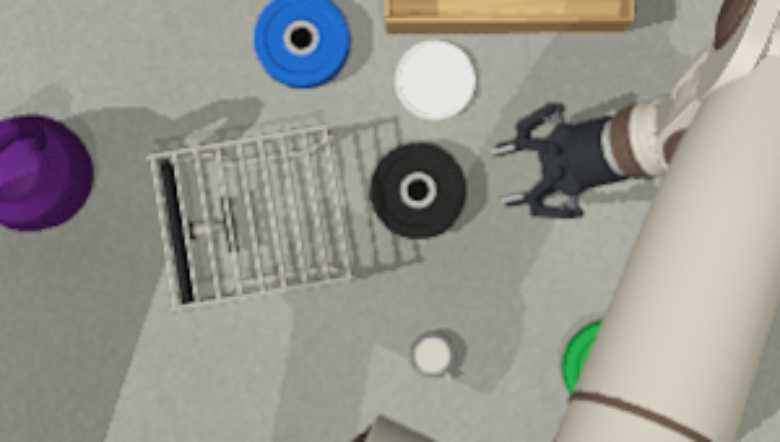

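View pics/side2.png

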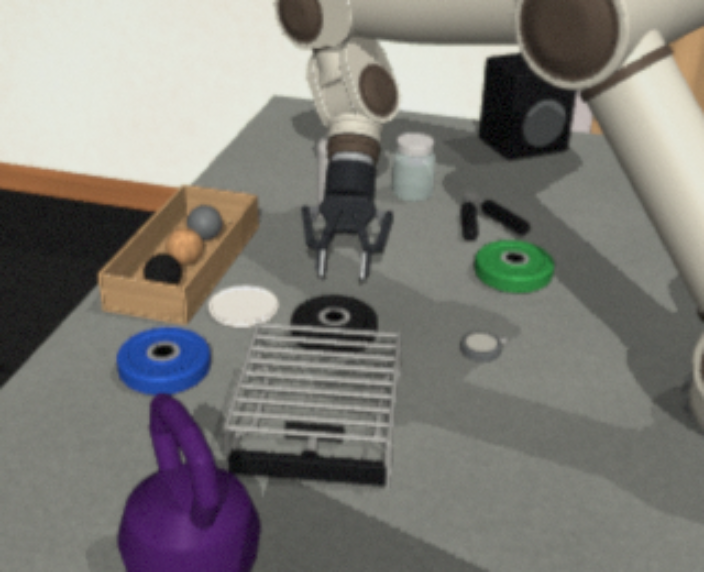

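Plate is at riser (2, -95) mm, flat and in front of the mouth. The fingers are behind it on the centre line with a 45° lean. Next I lower them and slide the plate in.

```bash
python3 -m jog '[[0.4,0,0,-0.3,0,0,0],[0.4,0,0,-0.6,0,0,0],[0.4,-0.08,0.45,-0.6,0,0,0],[0.4,-0.17,0.95,-0.6,0,0,0],[0.4,-0.2,1.2,-0.6,0,0,0]]';for i in 1 2; do python3 -m jog '[[0.4,-0.05,0.3,0,0,0,0],[0.4,-0.1,0.6,0,0,0,0],[0.4,-0.15,0.9,0,0,0,0],[0.4,-0.2,1.2,0,0,0,0],[0.4,-0.25,1.5,0,0,0,0]]'; done
```

```text
time: 7.15
ee_pos: [0.6043, -0.0739, 0.0108]
tcp_rot: [-44.8, 0.2, 9.5]
wrist_force: [0.2, -0.6, 0.4]
opening: 0.0514
time: 7.65
ee_pos: [0.5985, -0.0376, 0.0108]
tcp_rot: [-44.9, 0.2, 9.4]
wrist_force: [-0.3, -4.2, 0.4]
opening: 0.0514
time: 8.15
ee_pos: [0.5921, 0.0001, 0.0108]
tcp_rot: [-44.9, 0.2, 9.5]
wrist_force: [0.8, -3.9, 0.9]
opening: 0.0515
```

```bash
python3 -m jog '[[0.4,-0.05,0.3,0,0,0,0],[0.4,-0.1,0.6,0,0,0,0],[0.4,-0.15,0.9,0,0,0,0],[0.4,-0.2,1.2,0,0,0,0],[0.4,-0.25,1.5,0,0,0,0]]'; python3 -m jog '[[0.4,-0.03,0.2,0,0,0,0],[0.4,-0.07,0.4,0,0,0,0],[0.4,-0.1,0.6,0,0,0,0],[0.4,-0.13,0.8,0,0,0,0],[0.4,-0.17,1,0,0,0,0]]'
python3 - <<'E'
from h import *
R=np.array([.9856,.169]),np.array([-.169,.9856])
print((bot.get_obs()['ee_pos'][:2]*1000-[577.7,83])@np.array(R).T)
for n in ['top','side']:
  im,d=bot.camera(n); cv2.imwrite(f'pics/{n}3.png',cv2.resize(im[130:290,120:360,::-1],None,fx=3.2,fy=3.2))
  for r in bot.regions_of(n,'plate')[:3]:
    P=pts(n,d,r['pixels'])
    if not len(P): continue
    s=P[abs(P[:,2]-.028)<.006]; c,rr=cv2.minEnclosingCircle(s[:,:2].astype(np.float32)*1000)
    D=np.array(c)-[577.7,83]; print(n,r['conf'],c,rr,D@R[0],D@R[1])
E
```

```text
time: 8.65
ee_pos: [0.5859, 0.0376, 0.0108]
tcp_rot: [-44.9, 0.2, 9.5]
wrist_force: [0.7, -4.3, 1.3]
opening: 0.0515
time: 9.15
ee_pos: [0.5817, 0.0623, 0.0108]
tcp_rot: [-44.9, 0.2, 9.5]
wrist_force: [0.8, -3.0, 0.6]
opening: 0.0512
[  0.48759636 -21.06837903]
top 0.79 (572.184814453125, 115.63015747070312) 58.16168212890625 0.07872973754878353 33.092349560546886
top 0.79 (375.9249572753906, -256.5519104003906) 59.431678771972656 -256.25375496704106 -300.562380670166
top 0.62 (783.3824462890625, 134.2059783935547) 61.582645416259766 211.3744294110107 15.708278881835943
side 0.87 (570.7371826171875, 123.29954528808594) 59.08421325683594 -0.051929658813521115 40.89594797363282
side 0.87 (372.2852478027344, -241.7328643798828) 62.846405029296875 -257.33663384582525 -285.3416180114746
side 0.58 (781.1839599609375, 135.62261962890625) 61.32164764404297 209.44701365478514 17.476064672851567
```

View pics/side3.png

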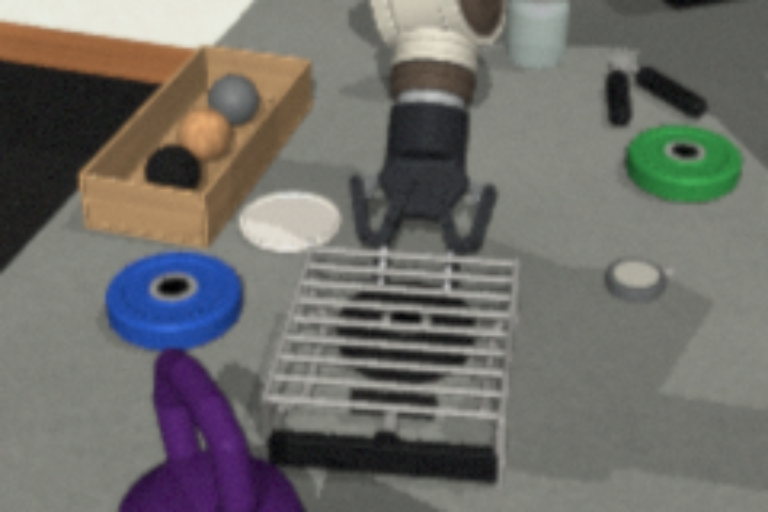

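Plate is centred at y≈38 mm. Now I slow down and feel for the pad.

```bash
python3 -m jog '[[0.4,-0.02,0.12,0,0,0,0],[0.4,-0.04,0.24,0,0,0,0],[0.4,-0.06,0.36,0,0,0,0],[0.4,-0.08,0.48,0,0,0,0],[0.4,-0.1,0.6,0,0,0,0]]'; for i in 1 2 3; do python3 -m jog '[[0.4,-0.01,0.04,0,0,0,0],[0.4,-0.01,0.08,0,0,0,0],[0.4,-0.02,0.12,0,0,0,0],[0.4,-0.03,0.16,0,0,0,0],[0.4,-0.03,0.2,0,0,0,0]]';done
```

```text
time: 9.85
ee_pos: [0.5792, 0.0772, 0.0107]
tcp_rot: [-44.9, 0.2, 9.5]
wrist_force: [1.1, -3.4, 0.4]
opening: 0.0511
time: 10.35
ee_pos: [0.5785, 0.082, 0.0107]
tcp_rot: [-44.9, 0.2, 9.5]
wrist_force: [-0.3, -2.4, -1.2]
opening: 0.0513
time: 10.85
ee_pos: [0.5777, 0.0871, 0.0108]
tcp_rot: [-44.9, 0.2, 9.5]
wrist_force: [1.0, -1.8, -1.0]
opening: 0.0512
time: 11.35
ee_pos: [0.577, 0.0921, 0.0108]
tcp_rot: [-44.9, 0.2, 9.5]
wrist_force: [0.1, -3.6, -1.2]
opening: 0.0514
```

```bash
for i in 1 2; do python3 -m jog '[[0.4,-0.01,0.04,0,0,0,0],[0.4,-0.01,0.08,0,0,0,0],[0.4,-0.02,0.12,0,0,0,0],[0.4,-0.03,0.16,0,0,0,0],[0.4,-0.03,0.2,0,0,0,0]]';done
```

```text
time: 11.85
ee_pos: [0.5762, 0.0971, 0.0108]
tcp_rot: [-44.9, 0.2, 9.5]
wrist_force: [-0.7, -3.2, -0.9]
opening: 0.0511
time: 12.35
ee_pos: [0.5754, 0.1021, 0.0107]
tcp_rot: [-44.9, 0.2, 9.5]
wrist_force: [-0.2, -3.6, -0.6]
opening: 0.0515
```

```bash
for i in 1 2; do python3 -m jog '[[0.4,0,0.03,0,0,0,0],[0.4,-0.01,0.06,0,0,0,0],[0.4,-0.01,0.09,0,0,0,0],[0.4,-0.02,0.12,0,0,0,0],[0.4,-0.02,0.15,0,0,0,0]]';done
```

```text
time: 12.85
ee_pos: [0.5751, 0.1056, 0.0107]
tcp_rot: [-44.9, 0.2, 9.5]
wrist_force: [0.7, -5.1, -0.8]
opening: 0.0512
time: 13.35
ee_pos: [0.5747, 0.109, 0.0107]
tcp_rot: [-44.9, 0.2, 9.4]
wrist_force: [0.4, -8.1, 0.4]
opening: 0.051
```

Contact felt at TCP y≈0.1035, with force rising at about 0.8 N/mm. I'll press about 4 mm more.

```bash
python3 -m jog '[[0.4,0,0.03,0,0,0,0],[0.4,-0.01,0.06,0,0,0,0],[0.4,-0.01,0.1,0,0,0,0],[0.4,-0.02,0.13,0,0,0,0],[0.4,-0.02,0.16,0,0,0,0]]';python3 -m jog '[[0.4,0,0,0,0,0,0],[0.4,0,0,0,0,0,0],[0.4,0,0,0,0,0,0],[0.4,0,0,0,0,0,0]]'
```

```text
time: 13.85
ee_pos: [0.5743, 0.1127, 0.0107]
tcp_rot: [-45.0, 0.1, 9.4]
wrist_force: [1.0, -11.6, 0.6]
opening: 0.0514
time: 14.25
ee_pos: [0.5743, 0.1127, 0.0107]
tcp_rot: [-44.9, 0.1, 9.4]
wrist_force: [0.8, -10.5, -0.7]
opening: 0.0508
```

Pressed about 9.5 mm, roughly 7–8 N on the pad. Easing off at 10 mm/s.

```bash
for i in 1 2 3; do python3 -m jog '[[0.4,0.01,-0.03,0,0,0,0],[0.4,0.01,-0.07,0,0,0,0],[0.4,0.02,-0.1,0,0,0,0],[0.4,0.02,-0.14,0,0,0,0],[0.4,0.03,-0.17,0,0,0,0]]';done
```

```text
time: 14.75
ee_pos: [0.5747, 0.1092, 0.0108]
tcp_rot: [-44.9, 0.2, 9.5]
wrist_force: [0.9, -3.3, -0.8]
opening: 0.0511
time: 15.25
ee_pos: [0.5754, 0.1051, 0.0108]
tcp_rot: [-44.8, 0.2, 9.5]
wrist_force: [-0.4, -1.9, -0.6]
opening: 0.0513
time: 15.75
ee_pos: [0.5763, 0.1007, 0.0108]
tcp_rot: [-44.9, 0.2, 9.5]
wrist_force: [-0.5, 0.2, 0.1]
opening: 0.0515
```

```bash
python3 -m jog '[[0.4,0.01,-0.05,0,0,0,0],[0.4,0.02,-0.1,0,0,0,0],[0.4,0.04,-0.2,0,0,0,0],[0.4,0.06,-0.35,0,0,0,0],[0.4,0.1,-0.6,0,0,0,0]]';for i in 1 2; do python3 -m jog '[[0.4,0.07,-0.4,0.02,0,0,0],[0.4,0.14,-0.8,0.05,0,0,0],[0.4,0.21,-1.2,0.1,0,0,0],[0.4,0.27,-1.6,0.1,0,0,0],[0.4,0.34,-2,0.1,0,0,0]]';done
python3 - <<'E'
from h import *
R=np.array([.9856,.169]),np.array([-.169,.9856])
for n in ['top','side']:
  im,d=bot.camera(n); cv2.imwrite(f'pics/{n}4.png',cv2.resize(im[90:300,70:400,::-1],None,fx=2.4,fy=2.4))
  for l in ['plate','coaster','stopwatch','jar','flask','grip_trainer','kettlebell','buffer']:
   for r in bot.regions_of(n,l)[:3]:
    P=pts(n,d,r['pixels'])
    if not len(P): continue
    if l!='plate': print(n,l,round(r['conf'],2),np.round(np.median(P,0),3)); continue
    s=P[abs(P[:,2]-.028)<.006]; c,rr=cv2.minEnclosingCircle(s[:,:2].astype(np.float32)*1000)
    D=np.array(c)-[577.7,83]; print(n,r['conf'],c,rr,D@R[0],D@R[1])
E
```

```text
time: 16.25
ee_pos: [0.5787, 0.0855, 0.0108]
tcp_rot: [-44.9, 0.2, 9.5]
wrist_force: [-0.3, 0.3, -0.5]
opening: 0.0505
time: 16.75
ee_pos: [0.5874, 0.0347, 0.0133]
tcp_rot: [-44.9, 0.2, 9.4]
wrist_force: [0.1, -0.7, -0.8]
opening: 0.0514
time: 17.25
ee_pos: [0.5959, -0.0151, 0.0158]
tcp_rot: [-44.9, 0.2, 9.5]
wrist_force: [0.1, 0.1, -0.7]
opening: 0.0509
top 0.72 (567.8630981445312, 159.6461944580078) 59.62388229370117 3.2579563946532764 77.20492567138673
top 0.72 (784.0744018554688, 133.42062377929688) 60.46661376953125 211.92369588745115 14.817292883300787
top 0.55 (560.2870483398438, 208.02572631835938) 114.27598571777344 3.96714259155269 126.16814468994141
top coaster 0.55 [ 0.735 -0.032  0.008]
top stopwatch 0.75 [ 0.394 -0.029  0.015]
top jar 0.78 [ 0.58  -0.455  0.098]
top flask 0.69 [0.548 0.279 0.031]
top flask 0.67 [ 0.679 -0.362  0.199]
top flask 0.34 [0.566 0.158 0.029]
top grip_trainer 0.35 [0.547 0.254 0.034]
top kettlebell 0.78 [0.604 0.426 0.118]
top buffer 0.85 [0.55  0.281 0.033]
side 0.81 (378.1418151855469, -243.3377685546875) 63.328086853027344 -251.83562983886725 -287.91317145385744
side 0.67 (781.0589599609375, 135.26380920410156) 61.485355377197266 209.26317469299315 17.14354611816407
side 0.59 (562.03515625, 167.3417510986328) 65.91616821289062 -1.1855140643310986 85.77458847656251
side coaster 0.82 [ 0.733 -0.03   0.008]
side stopwatch 0.64 [ 0.391 -0.018  0.014]
side flask 0.47 [ 0.443 -0.386  0.021]
side grip_trainer 0.54 [ 0.446 -0.388  0.021]
side kettlebell 0.96 [0.598 0.484 0.102]
side buffer 0.69 [0.544 0.285 0.025]
```

View pics/top4.png

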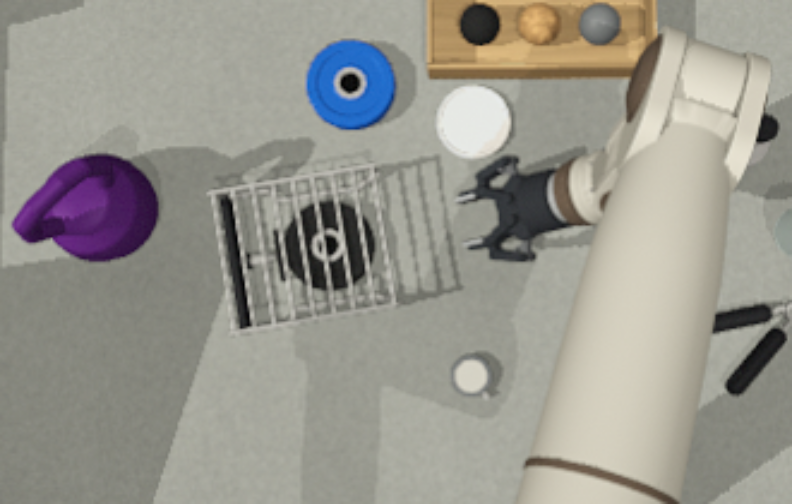

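The plate is fully under the grid at x≈1, y≈78 mm, next to the pad, and the others haven't moved. To confirm that the pad is still compressed, I'll lightly touch the plate again. If contact starts beyond TCP y 0.1035, it is.

```bash
for i in 1 2; do python3 -m jog '[[0.4,-0.07,0.4,-0.02,0,0,0],[0.4,-0.14,0.8,-0.05,0,0,0],[0.4,-0.21,1.2,-0.1,0,0,0],[0.4,-0.27,1.6,-0.1,0,0,0],[0.4,-0.34,2,-0.1,0,0,0]]';done; python3 -m jog '[[0.4,-0.03,0.2,0,0,0,0],[0.4,-0.06,0.35,0,0,0,0],[0.4,-0.09,0.5,0,0,0,0],[0.4,-0.1,0.6,0,0,0,0],[0.4,-0.1,0.6,0,0,0,0]]'; for i in 1 2 3 ; do python3 -m jog '[[0.4,0,0.02,0,0,0,0],[0.4,-0.01,0.04,0,0,0,0],[0.4,-0.01,0.04,0,0,0,0]]';done
```

```text
time: 18.65
ee_pos: [0.587, 0.0369, 0.0133]
tcp_rot: [-44.9, 0.2, 9.5]
wrist_force: [-0.3, -1.2, 0.0]
opening: 0.0513
time: 19.15
ee_pos: [0.5786, 0.0866, 0.0107]
tcp_rot: [-44.9, 0.2, 9.5]
wrist_force: [-0.4, -0.1, -0.3]
opening: 0.0512
time: 19.65
ee_pos: [0.5763, 0.1009, 0.0108]
tcp_rot: [-44.9, 0.2, 9.5]
wrist_force: [-0.5, -0.3, -0.6]
opening: 0.0511
time: 19.95
ee_pos: [0.576, 0.1016, 0.0108]
tcp_rot: [-44.9, 0.2, 9.4]
wrist_force: [-0.4, -0.2, 0.9]
opening: 0.0514
time: 20.25
ee_pos: [0.5757, 0.1028, 0.0108]
tcp_rot: [-44.9, 0.2, 9.5]
wrist_force: [-0.1, 0.4, 0.7]
opening: 0.0511
time: 20.55
ee_pos: [0.5754, 0.1038, 0.0108]
tcp_rot: [-44.9, 0.2, 9.5]
wrist_force: [-0.0, 0.5, -0.1]
opening: 0.0515
```

```bash
for i in 1 2 3 ; do python3 -m jog '[[0.4,0,0.02,0,0,0,0],[0.4,0,0.03,0,0,0,0],[0.4,0,0.03,0,0,0,0]]';done
```

```text
time: 20.85
ee_pos: [0.5755, 0.1045, 0.0108]
tcp_rot: [-44.9, 0.2, 9.5]
wrist_force: [-0.6, 0.5, 1.4]
opening: 0.0514
time: 21.15
ee_pos: [0.5756, 0.1051, 0.0108]
tcp_rot: [-44.9, 0.2, 9.5]
wrist_force: [0.9, -2.6, 0.3]
opening: 0.0512
time: 21.45
ee_pos: [0.5756, 0.1055, 0.0107]
tcp_rot: [-44.9, 0.2, 9.4]
wrist_force: [-0.4, -6.6, 0.4]
opening: 0.0514
```

Contact came back only at y≈0.1048, and the force then rose steeply, so the pad is still compressed by more than 1 mm. Easing off again, retreating and lifting slightly.

```bash
for i in 1 2; do python3 -m jog '[[0.4,0,-0.03,0,0,0,0],[0.4,0.01,-0.06,0,0,0,0],[0.4,0.01,-0.09,0,0,0,0],[0.4,0.02,-0.12,0,0,0,0],[0.4,0.03,-0.16,0,0,0,0]]';done; python3 -m jog '[[0.4,0.01,-0.05,0,0,0,0],[0.4,0.02,-0.1,0,0,0,0],[0.4,0.04,-0.2,0,0,0,0],[0.4,0.06,-0.35,0,0,0,0],[0.4,0.1,-0.6,0,0,0,0]]';for i in 1 2; do python3 -m jog '[[0.4,0.07,-0.4,0.02,0,0,0],[0.4,0.14,-0.8,0.05,0,0,0],[0.4,0.21,-1.2,0.1,0,0,0],[0.4,0.27,-1.6,0.1,0,0,0],[0.4,0.34,-2,0.1,0,0,0]]';done; python3 -m jog '[[0.4,0,0,0,0,0,0],[0.4,0,0,0,0,0,0],[0.4,0,0,0,0,0,0]]'
python3 - <<'E'
from h import *
R=np.array([.9856,.169]),np.array([-.169,.9856])
im,d=bot.camera('top')
for r in bot.regions_of('top','plate')[:3]:
    P=pts('top',d,r['pixels'])
    s=P[abs(P[:,2]-.028)<.006]; c,rr=cv2.minEnclosingCircle(s[:,:2].astype(np.float32)*1000)
    D=np.array(c)-[577.7,83]; print(r['conf'],c,rr,D@R[0],D@R[1])
print(bot.get_obs()['wrist_force'])
bot.job_done()
E
```

```text
time: 21.95
ee_pos: [0.5762, 0.1021, 0.0108]
tcp_rot: [-44.9, 0.2, 9.5]
wrist_force: [-1.1, -0.5, 0.5]
opening: 0.0515
time: 22.45
ee_pos: [0.577, 0.098, 0.0108]
tcp_rot: [-44.9, 0.2, 9.5]
wrist_force: [-0.1, -0.6, -0.4]
opening: 0.051
time: 22.95
ee_pos: [0.5795, 0.0828, 0.0108]
tcp_rot: [-44.9, 0.2, 9.5]
wrist_force: [0.7, -0.0, -0.2]
opening: 0.0515
time: 23.45
ee_pos: [0.5882, 0.0319, 0.0133]
tcp_rot: [-44.9, 0.2, 9.4]
wrist_force: [-0.4, 0.3, -0.2]
opening: 0.0516
time: 23.95
ee_pos: [0.5966, -0.0178, 0.0158]
tcp_rot: [-44.9, 0.2, 9.5]
wrist_force: [0.7, -0.1, 0.4]
opening: 0.0513
time: 24.25
ee_pos: [0.5964, -0.0167, 0.0158]
tcp_rot: [-44.9, 0.2, 9.5]
wrist_force: [-0.2, 1.6, -0.3]
opening: 0.0512
0.79 (567.7901000976562, 160.41041564941406) 59.647422790527344 3.3151629010009325 77.9704787475586
0.55 (783.0431518554688, 133.45726013183594) 60.84346008300781 210.91348743103023 15.027682922363287
[ 0.41851012 -0.60822237  0.41431609]
the job is handed in; nothing more can be done
```

The black plate is under the riser and was still leaning on the buffer pad at my last touch check. I handed the job in at about 24 s of the 72 s allowed. No verdict came back.

**What I did:** I pushed the plate upright to just in front of the mouth, then slid it in with the fingers leaning 45° under the front wire. I pressed the pad in about 9.5 mm, which read 10.5–11.6 N at the wrist, so about 7–8 N on the pad after sliding friction. I then eased off at about 8–10 mm/s.

**Last checks:**
- **Plate position:** the final top view puts the centre about 78 mm inside the mouth and 3 mm off the middle line. One side-view fit, taken before the final touch, gave 86 mm and -1 mm with a looser circle fit.
- **Still leaning:** touching the plate again, contact came more than 1 mm further in than where the pad was first felt, so the pad was still compressed. That touch peaked at 6.6 N at the wrist. I eased off again, and the plate's position stayed the same within a millimetre. I inferred the lean from this and could not measure it directly.
- **Other things:** before that touch, the coaster, stopwatch, jar, kettlebell and grip trainer measured where they started, within a few millimetres. The flask's median had shifted about 20 mm in y, but the arm hid all but its cap and the detector confused it with other items, so that check is weak. I felt no contact with anything except the plate.
- **Robot:** it ended clear of everything, with the wrist force within its noise.

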